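# Press a cap home on a sample tube in the hooded capping press

### The arm

A 7-joint arm with a two-finger parallel gripper is mounted at the origin on a cart in front of the work surface, level with it; the furniture and walls round the work are solid. World frame = base frame: x ahead of the robot, y to its left, z up, the work surface at z = 0. Lengths are in m, angles in degrees, forces in N, time in s.
With the tool pointing down it reaches from about 0.425 to 0.875 m from the base axis. Payload 4.7 kg.
Tool frame: the origin (TCP) lies where the fingers leave the gripper's body, on its centre line; the fingertips stand 70 mm ahead of it and the grasp point (between the pads) lies 51 mm ahead of it (env.tip_reach is the distance from the TCP to the fingertips, in m); z points along the fingers, x is the direction in which the jaws open and shut, and the axes are right-handed (so a half turn about z gives the same grasp; the last joint's range is limited). The gripper opens to 87 mm and grips with 3 to 60 N. Pads are 19 mm wide; open, the fingers measure 117 mm over their backs; the gripper's body (75 mm by 190 mm) begins 51 mm behind the grasp point.
Start: joints at [74.261, 18.392, -4.016, 83.108, 1.295, 78.541, -3.26], TCP at [0.185, -0.623, 0.292] pointing down, gripper open.
Joint ranges: [-163.93, 163.93], [-17.29, 119.83], [-79.2, 71.16], [3.27, 140.29], [-89.18, 269.18], [5.43, 117.66], [-154.24, 154.24]. Speed limits (degrees/s): [147.25, 147.25, 180, 180, 180, 180, 180].

### API

Orientations are given as [roll, pitch, yaw] about the fixed x, y, z axes, in that order (R = Rz(yaw) Ry(pitch) Rx(roll)).
In Python, from cell import env, optics, order gives the robot as it stands.
- The arm moves only by the shell command python3 -m creep 'ROWS' [FORCE]. ROWS is JSON, a list of rows, each a list of 7 numbers: the shift along the tool's x, y, z in cm, then the turn, a rotation vector about the tool's x, y, z in rad, then the opening, from 0 (shut) to 1 (fully open). A call has 1 to 20 rows; each row shifts and turns the pose as measured when the row begins, along the tool's axes as they then stand; what a row does not reach is not made up. A row lasts 1/10 s, in which the tool goes at most 50 mm and 8.59 degrees, less where a joint would pass 70% of its speed; a pose out of reach is approached as far as the arm can. A call with a gripper value outside its range is refused whole. The fingers move at their own pace and stop on an object; FORCE is the grip in N (left out, the last holds). Time passes only in rows, so rows that do not move let the fingers close. It gives the time, the measured TCP pose, the force and the opening at its end, in the units of the state.
- env.get_obs(): the state, without advancing time (a new reading comes with each control period).
- optics.read_camera(name): name is "scene" or "top"; returns a dict with "frame" (480x640x3 uint8, blue, green, red), "z_map" (480x640 float32, m along the optical axis (not along the pixel's ray), 0 where there is no reading), "fx", "fy", "cx", "cy" (pixels), "R" (3x3) and "t" (3): a world point X has camera coordinates R X + t. Camera axes: x right, y down, z forward; pixel columns grow to the right and rows downward; lengths in m; the calibration is good to about 2 mm. A picture is of the moment at which its call begins.
- order.sign_off(): hands the job in, once; it reports no verdict.
The state is a dict: "time_s": time; "qpos": joint angles; "joint_velocities": joint speeds; "effort": joint torques, N m; "tool_pos": TCP position; "tool_rot": TCP orientation; "force": force on the tool from outside, world axes, zero at the start; "wrist_torque": the same for the moment, N m; "grip_width": finger opening in m.
Only numpy, scipy, OpenCV 4.12 (cv2) and the standard library are available. Lean on these libraries where they do the work, as an engineer would, in place of code of your own. Each camera call takes 0.05 s, during which the arm holds its last target. There are 200 camera calls.

### The job

Seat the loose red cap on the tube in the capping press: with shut fingers push the blue finger plate until the shuttle stops under the hood, then reach down through the yellow-edged window in the hood's top and press the red lever all the way down, so that the cap goes fully home. Let the lever come back up and draw the shuttle out again by the inside of its finger plate, until the tube stands well clear of the hood, still in its channel. Grasp and lift nothing, touch neither the hood nor the tube or its cap, work the lever only with the shuttle at its stop, and leave the other things where they are.

Things in the scene. Friction and masses are not known exactly. Their poses are not given: they have to be found in the camera images.
- press: White bench capping press, fixed. Origin: on the table, straight below the ram axis. Its -x is its front, +z up, the shuttle's channel runs along its y from y = -190 mm (open end) to a steel stop at the +y end. Bed 12 mm high; two rails (53 mm apart inside, 73 mm outside) stand 22 mm above the table. Behind the ram, x = +49 to +75 mm, a white column 152 mm high.
- hood: Clear guard hood fixed on the press, 3 mm walls, same frame as the press: x = -84 to +44 mm, y = -50 to +50 mm, up to z = 163 mm (black nuts on the corners to 167 mm). Its -y side has a gate 130 mm high for the shuttle with its tube; the only way to the lever is the window in the flat top. Must not be touched by the robot.
- window (a point): Centre of the window in the hood's top, level with the upper edge of its yellow trim (164.5 mm above the table, 40 mm in front of the ram axis). The clear opening is 64 mm along the press's x and 72 mm along its y, with rounded corners; the trim is 6 mm thick. Axes as the press.
- lever (a joint): Lever angle in rad: 0 = up at rest, 0.23 = fully down; a spring brings it back up. Pivot on the column, 65 mm behind the ram axis, 136 mm above the table. It drives the ram down 65 mm per rad. The red pad needs about 3 N at first, about 9 N while the cap goes on, and stops firmly at about 0.22 to 0.23 with the cap home.
- lever_pad (a point): Centre of the top face of the lever's red pad (34 mm along x, 40 mm along y), 105 mm from the pivot, below the window; at rest about 9 mm lower than the top of the trim; it goes down about 24 mm when fully pressed.
- shuttle: Loose aluminium shuttle (about 0.3 kg) lying in the channel: plate 50 mm wide, 170 mm long, 8 mm thick, with the tube upright in a grey collar. Origin: on its underside (12 mm above the table), below the tube axis; axes as the press. At its stop it is at y = 0 of the press, below the ram; it starts 75 to 100 mm out, at negative y.
- finger_plate (a point): Centre of the blue upright finger plate at the shuttle's outer end: 42 mm wide across the channel, 6 mm thick along it, 137 mm from the tube axis towards -y; its centre is 36 mm, its top 55 mm and the shuttle's deck 20 mm above the table. Push its outer face to drive the shuttle in, its inner face to draw it out. The outer end may overhang the bed.
- tube: White graduated sample tube, 16 mm across, 76 mm high, upright in the shuttle with the red cap loose on its mouth. Origin: centre of its foot. Not to be touched by the robot.
- stopper (a joint): How far the red cap has been pushed on to the tube, in m: 0 to 0.002 at the start (loose, standing proud), 0.010 = fully home. It moves only when the ram pushes it.
- cap: The red ribbed cap on the tube, 19 mm across. Origin on its axis; its top, 6 mm above this, stands about 112 mm above the table at the start, 102 mm when home. Not to be touched by the robot.
- marker_blue: Blue felt marker, 138 mm long, lying on the table beyond the channel. Bystander.
- timer: Flat white timer, 60 x 64 x 18 mm, to the left. Bystander.
- tip_carton: Green and white carton, 46 x 85 x 60 mm, to the left. Bystander.
- iodine_bottle: Brown bottle with white cap, 42 mm across, 88 mm high, to the left. Bystander.
- saline_bottle: White bottle with blue cap, 48 mm across, 104 mm high, to the left. Bystander.

How it is judged:
By the outcome, as a careful person would: the job done as asked, in the order asked, and still so for the second after the job is handed in, with the robot touching nothing.
It also fails if it takes over 58 s, if anything falls off the work surface, if the arm or the gripper's body presses on something with over 40 N, if the wrist force passes 120 N, or if a joint passes its speed limit or range.

## Working session

There is one attempt and no reset: what is moved stays moved. The work goes in short steps, Python scripts to look and compute and a shell command to move; the robot and the scene stay as the last step left them, time stands still between calls to the robot, and variables do not carry over. Pictures are saved under pics/ and viewed, on a budget of 10 in all, crops included, one or two more only if the job needs it, and the job is handed in when it is done.

```bash
mkdir -p pics; ls; python3 - <<'E'
from cell import env, optics, order
import cv2,numpy as np
print(env.get_obs(), env.tip_reach)
for n in("scene","top"):
    c=optics.read_camera(n); cv2.imwrite(f"pics/{n}0.png",c["frame"]); np.savez(f"{n}0.npz",**c)
    print(n,c["fx"],c["cx"],c["cy"],c["R"],c["t"], -c["R"].T@c["t"])
E
```

```text
pics
{'time_s': 0.0, 'qpos': array([74.26288299, 18.43691375, -4.01457643, 83.1769219 ,  1.2938803 ,
       78.54214102, -3.25953046]), 'joint_velocities': array([-0.12343016,  0.00250456,  0.0498756 ,  0.07995157,  0.05074042,
        0.01469619,  0.05283966]), 'effort': array([-6.21892536e-05, -4.91287315e+01, -4.04046820e-01, -3.12527740e+01,
       -6.38960791e-02,  4.39319573e-02,  1.97041736e-04]), 'tool_pos': array([ 0.18492559, -0.62267585,  0.29116789]), 'tool_rot': array([ 1.79994818e+02,  1.10794549e-01, -7.34537540e+01]), 'force': array([-1.21745041,  0.52039627, -0.0143507 ]), 'wrist_torque': array([-0.00693754, -0.01780853,  0.02421509]), 'grip_width': 0.08724364322530553} 0.0697
scene 472.80236668238086 324.2687351230614 243.56671358182385 [[ 8.84199694e-01 -4.67108814e-01  5.06973028e-04]
 [-3.58597267e-01 -6.79490702e-01 -6.40078421e-01]
 [ 2.99330756e-01  5.65775345e-01 -7.68309415e-01]] [-0.51301715  0.24150344  0.88384417] [ 0.27565033 -0.57559273  0.83390702]
top 467.2642353601742 312.4624690037423 235.45107184391597 [[-0.0100774  -0.99994525 -0.00281691]
 [-0.99190081  0.01035295 -0.12659223]
 [ 0.12661446  0.00151837 -0.99195084]] [-0.02623907  0.57369294  1.02958566] [ 0.43842164 -0.03374035  1.09384951]
```

View pics/scene0.png

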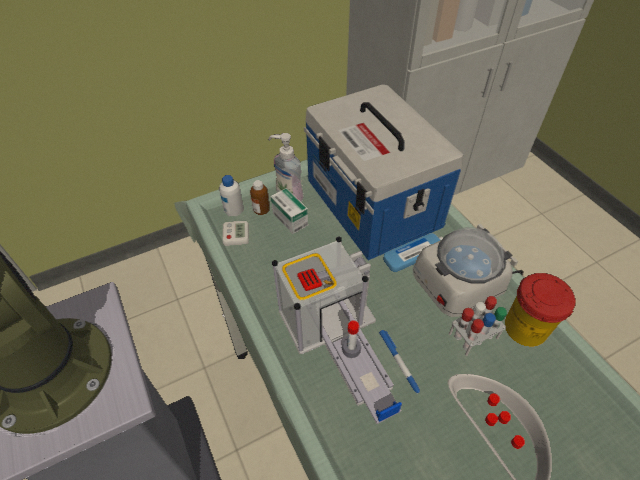

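View pics/top0.png

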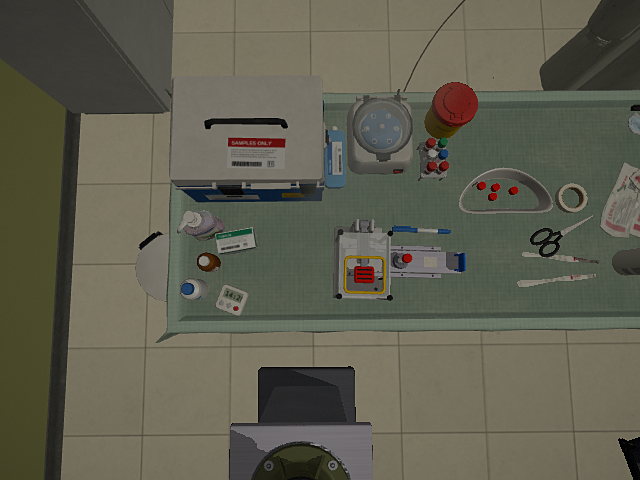

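Both pictures show the press with its channel running to the right in the top view. In the top view the yellow window is at about (364,274), the red pad at (364,274), the cap at (407,258) and the blue finger plate at (462,261). In the scene view the window is at (310,277), the cap at (353,327) and the plate at (389,409). Next I'll turn these into positions with colour masks and plane intersections.

```bash
cat > h.py <<'E'
import numpy as np,cv2
def ray(c,uv,z):
    uv=np.atleast_2d(uv).astype(float)
    d=np.c_[(uv[:,0]-c["cx"])/c["fx"],(uv[:,1]-c["cy"])/c["fy"],np.ones(len(uv))]@c["R"]
    o=-c["R"].T@c["t"]
    return o+d*((z-o[2])/d[:,2])[:,None]
def cloud(c):
    v,u=np.mgrid[:480,:640]; z=c["z_map"]
    P=np.stack([(u-c["cx"])/c["fx"]*z,(v-c["cy"])/c["fy"]*z,z],-1)
    return (P-c["t"])@c["R"]
def mask(c,lo,hi,box):
    h=cv2.cvtColor(c["frame"],cv2.COLOR_BGR2HSV); m=cv2.inRange(h,lo,hi)
    o=np.zeros_like(m); x0,y0,x1,y1=box; o[y0:y1,x0:x1]=m[y0:y1,x0:x1]; return o
B={"scene":dict(win=(270,240,350,310),plate=(365,395,410,425),cap=(340,315,365,340),deck=0),
   "top":dict(win=(335,245,400,305),plate=(450,245,475,280),cap=(395,248,418,270))}
Y=((20,120,120),(32,255,255)); BL=((100,130,60),(125,255,255))
E
python3 - <<'E'
from h import *
for n in("scene","top"):
    c=dict(np.load(f"{n}0.npz")); P=cloud(c)
    m=mask(c,*Y,B[n]["win"]); ys,xs=np.nonzero(m); uv=np.c_[xs,ys]
    W=ray(c,uv,.1645)[:,:2].astype(np.float32); r=cv2.minAreaRect(W)
    print(n,"win",len(uv),r, "depthz",np.median(P[m>0],0))
    m=mask(c,*BL,B[n]["plate"]); ys,xs=np.nonzero(m); Q=P[m>0]
    print("plate",len(xs),xs.min(),xs.max(),ys.min(),ys.max(),"pct z",np.percentile(Q[:,2],[5,50,95]))
    top=Q[(Q[:,2]>.049)&(Q[:,2]<.062)]; print(" top pts",len(top),np.median(top,0) if len(top) else 0, top.min(0) if len(top) else 0, top.max(0) if len(top) else 0)
    if len(top)>3: print(cv2.minAreaRect(top[:,:2].astype(np.float32)))
    for lo,hi in(((0,150,100),(8,255,255)),):
        m=mask(c,lo,hi,B[n]["cap"])|mask(c,(172,150,100),(180,255,255),B[n]["cap"]); Q=P[m>0]; t=Q[Q[:,2]>.105]
        print(" cap",len(Q),len(t),np.median(t,0) if len(t) else 0,np.percentile(Q[:,2],[5,50,95]))
        m=mask(c,lo,hi,B[n]["win"]); Q=P[m>0]; print(" pad",len(Q),np.median(Q,0),Q.min(0),Q.max(0))
E
```

```text
scene win 428 ((0.4785026013851166, -0.1335541009902954), (0.08356424421072006, 0.07514871656894684), 87.94398498535156) depthz [ 0.47708133 -0.13808118  0.1653998 ]
plate 230 376 401 402 420 pct z [0.0252914  0.04543544 0.05750339]
 top pts 101 [ 0.50925689 -0.36882738  0.05562082] [ 0.48939416 -0.37168252  0.04911004] [ 0.52993085 -0.36493698  0.0592859 ]
((0.5097402334213257, -0.36790427565574646), (0.006127784959971905, 0.04050227254629135), 86.79475402832031)
 cap 123 104 [ 0.51380028 -0.23210703  0.1130686 ] [0.09843786 0.11277134 0.11543025]
 pad 284 [ 0.47744455 -0.13842847  0.15629248] [ 0.27565033 -0.57559273  0.14841984] [ 0.4949648  -0.11436691  0.83390702]
top win 305 ((0.4780780076980591, -0.13488878309726715), (0.08160596340894699, 0.07355411350727081), 88.93313598632812) depthz [ 0.47526994 -0.13440794  0.16569846]
plate 67 454 465 253 270 pct z [0.03385222 0.05513072 0.05938076]
 top pts 48 [ 0.50784878 -0.36781164  0.05613853] [ 0.49020075 -0.37147752  0.05244811] [ 0.52823214 -0.3649509   0.0596344 ]
((0.5092155337333679, -0.36825746297836304), (0.00605505146086216, 0.03800572082400322), 88.89664459228516)
 cap 55 55 [ 0.51393811 -0.23215976  0.11420017] [0.11091944 0.11420017 0.11648179]
 pad 218 [ 0.47714675 -0.13421168  0.15650885] [ 0.46311198 -0.15326134  0.15071584] [ 0.49372457 -0.11607425  0.16135028]
```

```bash
python3 - <<'E'
import cv2,numpy as np
a=cv2.imread("pics/top0.png")[215:315,325:475]; b=cv2.imread("pics/scene0.png")[235:425,265:410]
a=cv2.resize(a,(750,500),interpolation=cv2.INTER_CUBIC); cv2.imwrite("pics/topcrop.png",a)
E
```

```text
(no output)
```

View pics/topcrop.png

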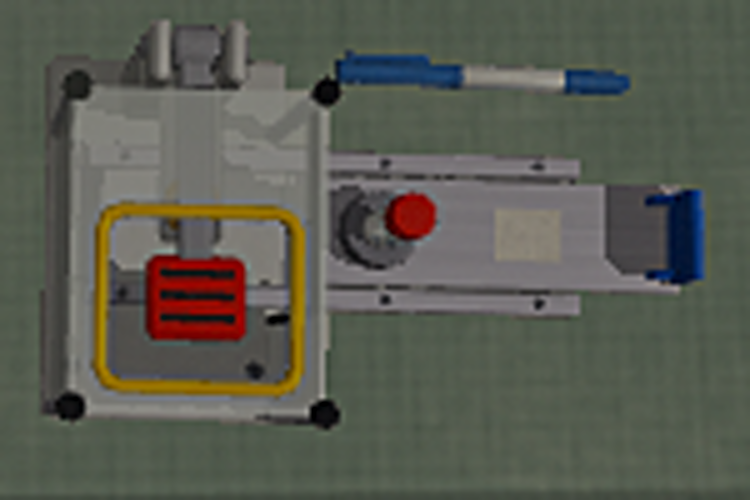

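The crop shows the window trim, with the pad centred in its rear half, and the cap well outside the hood. The finger plate is at crop (687,235), with two small blue bits just inside its ends at (655,200) and (655,270) that may be gussets. The press yaw is about −2°, the ram axis about (0.518, −0.136), and the shuttle about 96 mm out. I'll set the tool's x along the press's x, so the 75 mm side of the gripper body faces the hood.

```bash
python3 -m creep '[[0,0,0,0,0,-0.1385,0],[0,0,0,0,0,-0.1385,0],[0,0,0,0,0,-0.1385,0],[0,0,0,0,0,-0.1385,0],[0,0,0,0,0,-0.1385,0],[0,0,0,0,0,-0.1385,0],[0,0,0,0,0,-0.1385,0],[0,0,0,0,0,-0.1385,0],[0,0,0,0,0,-0.1385,0],[0,0,0,0,0,0,0]]'
python3 - <<'E'
from h import *
c=dict(np.load("top0.npz"));P=cloud(c);np.set_printoptions(linewidth=200,suppress=True)
print((P[251:274,450:469,2]*1000).round().astype(int))
h=cv2.cvtColor(c["frame"],cv2.COLOR_BGR2HSV)
m=(cv2.inRange(h,(100,120,40),(125,255,255))>0)[251:274,450:469].astype(int)
for r in m: print(''.join('.#'[i] for i in r))
E
```

```text
time_s: 1.1
tool_pos: [0.1841, -0.6202, 0.2843]
tool_rot: [-179.2, 0.2, 0.9]
force: [0.0, -0.1, 0.2]
grip_width: 0.0149
[[ 5  1  5  5  1  7  8  2  3  3  3  5  1  8  6  4  4  4  4]
 [18 22 20 21 18 24 23 23 23 23 21  7  7  3  2  5  2  2  5]
 [23 18 17 22 20 23 21 23 18 20 22 43 52 53 57 57  6  5  3]
 [21 21 27 20 20 33 36 36 34 37 39 42 50 53 56 57  3  4  2]
 [22 21 23 17 23 31 37 35 40 32 37 45 48 56 57 57  5  4  6]
 [20 21 23 23 23 22 22 23 18 29 40 46 53 59 57 59  3  7  3]
 [21 23 21 25 23 23 25 22 24 27 34 47 47 57 52 54  9  4  4]
 [18 23 25 22 20 21 21 22 23 30 37 46 53 55 56 56  7  3  5]
 [21 21 23 21 21 19 20 22 21 30 36 43 50 55 62 54  3  0  0]
 [23 23 20 19 22 22 20 22 22 28 36 42 55 56 54 57  5  3  8]
 [19 23 24 19 24 22 22 23 25 31 38 44 46 58 57 57  3  5  5]
 [22 20 18 20 22 22 23 21 20 29 38 44 50 53 60 55  4  7  3]
 [21 21 20 20 23 19 26 20 24 27 35 43 51 57 60 58  6  5  8]
 [22 23 24 22 19 21 25 22 25 30 40 42 53 57 56 54  2  5  3]
 [19 21 22 24 24 21 23 21 23 32 36 42 50 56 55 53  4  6  1]
 [21 22 23 22 18 20 23 22 24 31 38 42 53 56 56 56  5  1  5]
 [20 18 27 21 21 21 
[... 160 characters left out ...]
 [22 18 21 23 19 30 37 34 36 36 38 42 49 54 56 56  0  5  6]
 [21 21 23 22 19 20 23 23 23 26 34 35 42 49  5  3  5  3  5]
 [22 20 20 16 21 19 23 21 19 22 18  3 -2  4  5  1  4  7  3]
 [21 17 20 20 23 18 16 22 20 17 19  1  5  6  1  4  6  7  1]]
...................
...................
...........####....
....######.####....
....###########....
.........######....
.........#######...
.........#######...
.........#######...
.........#######...
.........#######...
.........#######...
.........#######...
.........#######...
.........#######...
.........#######...
.........#######...
.........#######...
....######.#####...
....############...
..........##.......
...................
...................
```

The depth map confirms gussets about 10 mm long and 36 mm high inside the plate's ends. I'll draw with the tips above them, at about 43 mm.

```bash
python3 -m creep '[[0,0,0,-0.014,0,0.05,0],[4,-2.6,-0.1,0,0,0,0],[4,-2.6,-0.1,0,0,0,0],[4,-2.6,-0.1,0,0,0,0],[4,-2.6,-0.1,0,0,0,0],[4,-2.6,-0.1,0,0,0,0],[4,-2.6,-0.1,0,0,0,0],[4,-2.6,-0.1,0,0,0,0],[0,0,0,0,0,0,0],[0,0,0,0,0,0,0]]'
```

```text
time_s: 2.1
tool_pos: [0.4803, -0.4482, 0.2842]
tool_rot: [-179.8, 0.5, -4.7]
force: [-0.3, -1.1, -0.5]
grip_width: 0.0005
```

```bash
python3 -m creep '[[2.7,-3.7,0,0,0,-0.045,0],[0,0,3,0,0.004,0,0],[0,0,3,0,0,0,0],[0,0,3,0,0,0,0],[0,0,3,0,0,0,0],[0,0,2,0,0,0,0],[0,0,0,0,0,0,0],[0,0,0,0,0,0,0]]'
```

```text
time_s: 2.9
tool_pos: [0.5035, -0.4194, 0.1396]
tool_rot: [-180.0, 0.4, -3.7]
force: [0.5, 0.2, 0.3]
grip_width: 0.0003
```

```bash
python3 -m creep '[[0.6,0,1.8,0,0,-0.03,0],[0,0,1.7,0,0.004,0,0],[0,0,0,0,0,0,0],[0,-1,0,0,0,0,0],[0,-1,0,0,0,0,0],[0,0,-0.1,0,0,0,0]]'
python3 - <<'E'
from cell import optics; import cv2
c=optics.read_camera("scene");cv2.imwrite("pics/s1.png",cv2.resize(c["frame"][250:450,260:460],(600,600)))
E
```

```text
time_s: 3.5
tool_pos: [0.5129, -0.4011, 0.1087]
tool_rot: [179.7, -0.3, -1.9]
force: [0.0, 0.3, -0.7]
grip_width: 0.0002
```

View pics/s1.png

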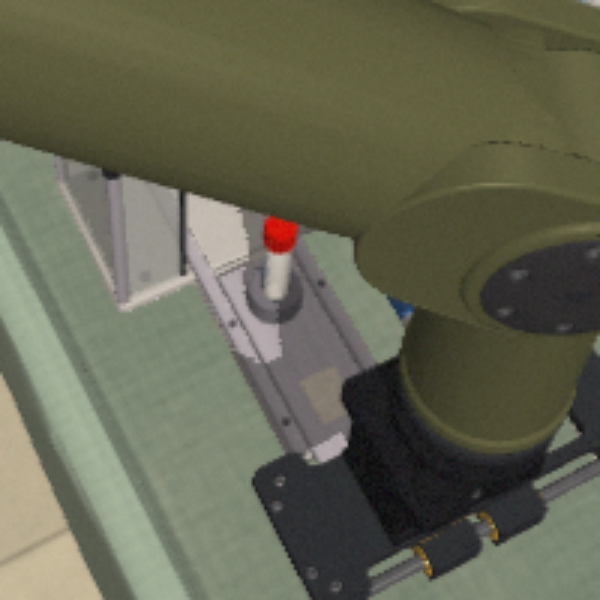

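The picture shows the gripper behind the finger plate with its wide side across the channel. The tube and cap are upright, with the cap at crop (280,235). Now I'll push.

```bash
python3 -m creep '[[-0.4,-1,0.5,0,0,0,0],[0,-1,0,0,0,0,0],[0,-1,0,0,0,0,0],[0,-1,0,0,0,0,0],[0,-1,0,0,0,0,0],[0,-1,0,0,0,0,0],[0,-1,0,0,0,0,0]]'
```

```text
time_s: 4.25
tool_pos: [0.511, -0.3297, 0.1051]
tool_rot: [179.3, -0.5, -2.1]
force: [-1.8, -1.2, 0.0]
grip_width: 0.0002
```

```bash
python3 -m creep '[[0,-0.9,0,0.006,0,0,0],[0,-0.9,0,0.006,0,0,0],[0,-0.7,0,0,0,0,0],[0,-0.6,0,0,0,0,0],[0,-0.4,0,0,0,0,0]]'; python3 -m creep '[[0,-0.4,0,0,0,0,0],[0,-0.3,0,0,0,0,0]]'
```

```text
time_s: 4.75
tool_pos: [0.5125, -0.2903, 0.105]
tool_rot: [-179.9, -0.5, -2.0]
force: [0.2, -2.2, -0.5]
grip_width: 0.0002
time_s: 4.95
tool_pos: [0.5123, -0.2859, 0.1054]
tool_rot: [179.8, -0.5, -2.0]
force: [-0.7, -11.0, 1.2]
grip_width: 0.0003
```

```bash
python3 -m creep '[[0,-0.3,0,0,0,0,0],[0,-0.3,0,0,0,0,0]]'; python3 - <<'E'
from cell import optics; import cv2,numpy as np
from h import *
c=optics.read_camera("top");np.savez("top1.npz",**c);cv2.imwrite("pics/t1.png",cv2.resize(c["frame"][205:315,325:475],(750,550)))
E
```

```text
time_s: 5.15
tool_pos: [0.5118, -0.2854, 0.1062]
tool_rot: [179.3, -0.6, -2.2]
force: [0.4, -6.5, -0.0]
grip_width: 0.0001
```

View pics/t1.png

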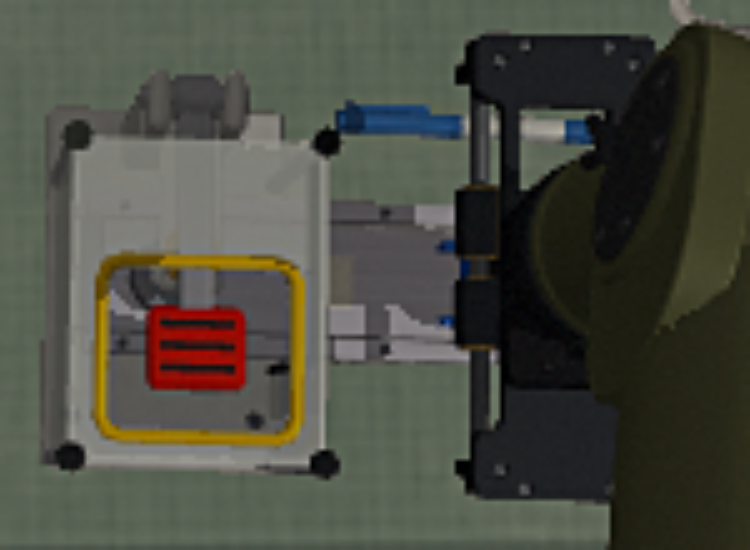

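The picture shows the shuttle under the hood with its collar at crop (155,290), the plate just outside at about (450,280), and the window and pad unobstructed. Force rose with no further motion, so the shuttle is at its stop. I'll back off, rise and go over the window.

```bash
python3 -m creep '[[0,1.5,0,0.01,0.008,0,0],[0,2,0,0,0,0,0],[0,1,-1,0,0,0,0],[0,0,-4,0,0,0,0],[0,0,-4.5,0,0,0,0],[0,0,-4.5,0,0,0,0],[0,0,-4.5,0,0,0,0],[0,0,-2,0,0,0,0],[0,0,0,0,0,0,0]]'
```

```text
time_s: 6.1
tool_pos: [0.5058, -0.3321, 0.3213]
tool_rot: [-179.7, -0.9, -2.3]
force: [-0.3, 0.3, -0.6]
grip_width: 0.0003
```

```bash
python3 -m creep '[[-0.5,-3.5,0,-0.005,-0.015,0,0],[-0.8,-4,0,0,0,0,0],[-0.8,-4,0,0,0,0,0],[-0.8,-4,0,0,0,0,0],[-0.5,-3,0,0,0,0,0],[0,0,0,0,0,0,0],[0,0,0,0,0,0,0]]'
```

```text
time_s: 6.8
tool_pos: [0.4763, -0.1394, 0.3153]
tool_rot: [-179.7, 0.4, -2.5]
force: [0.1, -0.8, -0.1]
grip_width: 0.0003
```

```bash
python3 -m creep '[[0.15,-0.5,0,-0.005,0.006,0,0],[0,0,2,0,0,0,0],[0,0,2,0,0,0,0],[0,0,1,0,0,0,0],[0,0,0,0,0,0,0],[0,0,0,0,0,0,0]]'; python3 - <<'E'
from cell import optics; import cv2
c=optics.read_camera("scene");d=optics.read_camera("top");import numpy as np
cv2.imwrite("pics/w.png",np.hstack([cv2.resize(c["frame"][225:345,255:375],(400,400)),cv2.resize(d["frame"][220:320,315:415],(400,400))]))
E
```

```text
time_s: 7.4
tool_pos: [0.4784, -0.139, 0.2621]
tool_rot: [-179.9, 0.1, -2.9]
force: [-0.3, 0.2, -0.2]
grip_width: 0.0004
```

View pics/w.png

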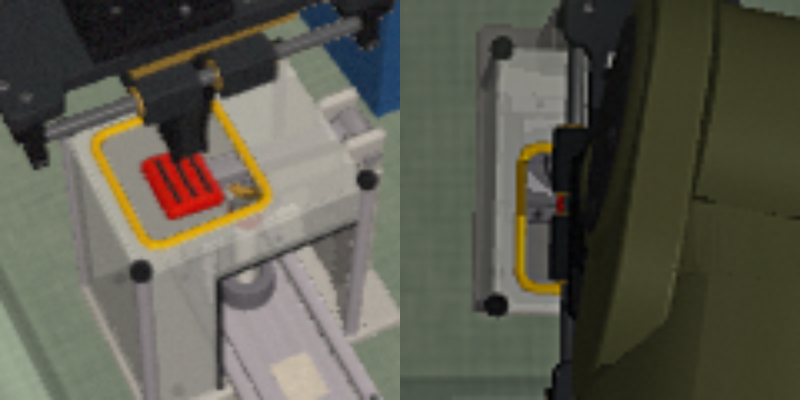

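The left half shows the shut fingers just above the rear of the pad, inside the yellow trim and well clear of it. The right half is mostly hidden by the arm. I'll descend.

```bash
python3 -m creep '[[0,-0.5,0,0,0,-0.01,0],[0,0,1.2,0,0,0,0],[0,0,1.2,0,0,0,0],[0,0,0.6,0,0,0,0],[0,0,0,0,0,0,0]]'
```

```text
time_s: 8.0
tool_pos: [0.4796, -0.1335, 0.2315]
tool_rot: [180.0, -0.1, -2.3]
force: [-0.2, 0.4, -0.1]
grip_width: 0.0008
```

```bash
python3 -m creep '[[0,0,0.5,0,0,0,0],[0,0,0.5,0,0,0,0],[0,0,0.5,0,0,0,0]]';python3 -m creep '[[-0.1,0,0.5,0,0,0,0],[0,0,0.5,0,0,0,0],[0,0,0.4,0,0,0,0]]'
```

```text
time_s: 8.3
tool_pos: [0.4793, -0.1335, 0.2165]
tool_rot: [180.0, -0.0, -2.3]
force: [-4.4, 0.6, 7.9]
grip_width: 0.0005
time_s: 8.6
tool_pos: [0.4788, -0.1334, 0.2048]
tool_rot: [179.9, -0.0, -2.3]
force: [-4.8, 1.5, 10.3]
grip_width: 0.0004
```

```bash
python3 -m creep '[[0,0,0.4,0,0,0,0],[0,0,0.4,0,0,0,0]]';python3 -m creep '[[0,0,0.4,0,0,0,0],[0,0,0.4,0,0,0,0]]'; python3 -m creep '[[0,0,0.4,0,0,0,0],[0,0,0.4,0,0,0,0]]'
```

```text
time_s: 8.8
tool_pos: [0.4791, -0.1334, 0.2014]
tool_rot: [179.8, 0.0, -2.3]
force: [-14.0, 2.6, 36.7]
grip_width: 0.0005
time_s: 9.0
tool_pos: [0.4792, -0.1331, 0.2017]
tool_rot: [179.6, 0.1, -2.3]
force: [-13.4, 3.2, 29.9]
grip_width: 0.0002
time_s: 9.2
tool_pos: [0.4793, -0.1328, 0.2018]
tool_rot: [179.3, 0.2, -2.3]
force: [-11.4, 3.0, 28.8]
grip_width: 0.0004
```

The lever stops firmly at about 24 mm of travel, with force up to 37 N. I'll rise straight out.

```bash
python3 -m creep '[[0,0,-0.6,0,0,0,0],[0,0,-0.8,0,0,0,0],[0,0,-1,0,0,0,0],[0,0,-1.2,0.008,0,0,0],[0,0,-2,0,0,0,0],[0,0,-3,0,0,0,0],[0,0,-2,0,0,0,0],[0,0,0,0,0,0,0]]'
```

```text
time_s: 10.0
tool_pos: [0.4799, -0.1322, 0.3147]
tool_rot: [179.9, 0.1, -2.3]
force: [0.3, -0.3, 0.2]
grip_width: 0.0004
```

```bash
python3 -m creep '[[0.5,3.5,0,0,0,0,0],[1.2,4,0,0,0,0,0],[1.2,3,-0.1,0,0,0,0],[0.5,0.6,-0.1,0,0,0,0],[0,0,0,0,0,0,0],[0,0,0,0,0,0,0]]'
python3 - <<'E'
from cell import optics; import cv2,numpy as np
c=optics.read_camera("scene")
cv2.imwrite("pics/x.png",cv2.resize(c["frame"][225:405,265:415],(500,600)))
from h import *
P=cloud(c);m=mask(c,(100,120,40),(125,255,255),(300,300,400,420));Q=P[m>0];t=Q[(Q[:,2]>.049)&(Q[:,2]<.062)&(Q[:,1]>-.3)]
print(len(t),np.median(t,0) if len(t) else 0)
E
```

```text
time_s: 10.6
tool_pos: [0.5088, -0.2458, 0.3117]
tool_rot: [-179.9, 0.4, -2.1]
force: [-0.3, 0.1, -0.3]
grip_width: 0.0008
89 [ 0.51242872 -0.27335398  0.05544617]
```

View pics/x.png

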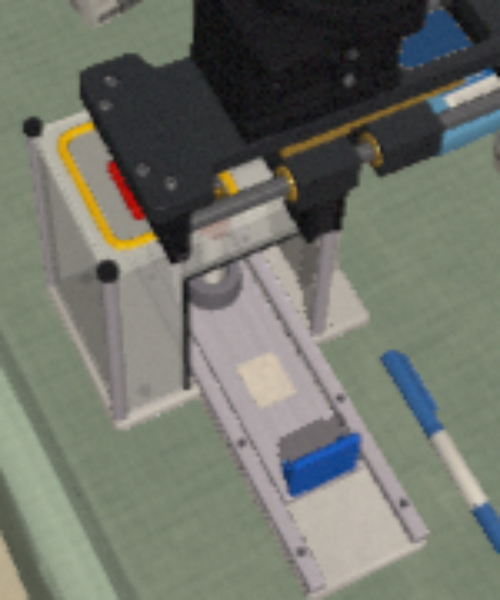

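The picture shows the shuttle at its stop, with the blue plate at crop (320,465) and the gripper above and in front of the hood. The plate's measured top is at (0.512, −0.273). I'll descend between plate and hood.

```bash
python3 -m creep '[[0.3,0,2,0,0.006,0,0],[0,0,3,0,0,0,0],[0,0,3,0,0,0,0],[0,0,2,0,0,0,0],[0,0,0,0,0,0,0]]'
```

```text
time_s: 11.15
tool_pos: [0.5119, -0.2375, 0.2103]
tool_rot: [-179.9, -0.0, -1.5]
force: [-0.7, -0.5, -1.1]
grip_width: 0.0004
```

```bash
python3 -m creep '[[0,0.9,0,0,0,0.008,0],[0,0,0,0,0,0,0]]'; python3 -m creep '[[0,0.1,2,0,0,0,0],[0,0.1,2,0,0,0,0],[0,0.1,2,0,0,0,0],[0,0,0,0,0,0,0],[0,0,0,0,0,0,0]]'
```

```text
time_s: 11.35
tool_pos: [0.5121, -0.2455, 0.2121]
tool_rot: [-180.0, -0.1, -1.9]
force: [-0.3, -0.9, 1.0]
grip_width: 0.0002
time_s: 11.85
tool_pos: [0.5169, -0.2511, 0.1594]
tool_rot: [179.6, -0.8, -2.0]
force: [0.7, -0.4, 0.1]
grip_width: 0.0005
```

```bash
python3 -m creep '[[-0.4,-0.2,1.5,0.005,-0.013,0,0],[0,-0.1,1.5,0,0,0,0],[0,0,1.2,0,0,0,0],[0,0,0,0,0,0,0]]'
```

```text
time_s: 12.25
tool_pos: [0.5146, -0.2486, 0.1174]
tool_rot: [179.8, -0.3, -2.0]
force: [-0.0, 0.4, -0.9]
grip_width: 0.0003
```

```bash
python3 -m creep '[[-0.1,0.4,0.4,0,0,0,0],[0,0.6,0,0,0,0,0],[0,0.8,0,0,0,0,0],[0,0.8,0,0,0,0,0],[0,1,0,0,0,0,0],[0,1,0,0,0,0,0]]'
```

```text
time_s: 12.85
tool_pos: [0.5124, -0.2959, 0.1131]
tool_rot: [179.9, -0.3, -1.9]
force: [-0.4, 0.8, -1.1]
grip_width: 0.0005
```

```bash
python3 -m creep '[[0,1,0,0,0,0,0],[0,1,0,0,0,0,0],[0,1,0,0,0,0,0],[0,1,0,0,0,0,0],[0,0.8,0,0,0,0,0],[0,0.6,0,0,0,0,0],[0,0.4,0,0,0,0,0]]'
```

```text
time_s: 13.55
tool_pos: [0.5095, -0.3615, 0.1132]
tool_rot: [179.9, -0.3, -2.0]
force: [0.1, 1.5, -0.3]
grip_width: 0.0002
```

```bash
python3 -m creep '[[0,-0.7,0,0,0,0,0],[0,-0.7,-0.3,0,0,0,0],[0,0,-2,0,0,0,0],[0,0,-4,0,0,0,0],[0,0,-4.5,0,0,0,0],[0,0,-4.5,0,0,0,0],[0,0,-3,0,0,0,0],[0,2,0,0,0,0,0],[0,4,0,0,0,0,0],[0,4.5,0,0,0,0,0],[0,4.5,0,0,0,0,0],[0,4.5,0,0,0,0,0],[-4,2,0,0,0,0,0],[-4,0,0,0,0,0,0],[0,0,0,0,0,0,0],[0,0,0,0,0,0,0]]'
python3 - <<'E'
from cell import optics; import cv2
from h import *
R=[]
for n in("scene","top"):
    c=optics.read_camera(n);P=cloud(c)
    R.append(c["frame"])
    bx=(300,280,420,440) if n=="scene" else (390,235,480,290)
    m=mask(c,(100,120,40),(125,255,255),bx);Q=P[m>0];t=Q[(Q[:,2]>.049)&(Q[:,2]<.062)];print(n,"plate",np.median(t,0))
    m=mask(c,(0,150,100),(8,255,255),bx)|mask(c,(172,150,100),(180,255,255),bx);Q=P[m>0];Q=Q[Q[:,1]<-.19];print("cap",len(Q),np.median(Q,0),np.percentile(Q[:,2],[5,50,90]))
    bx=B[n]["win"];m=mask(c,(0,150,100),(8,255,255),bx);Q=P[m>0];Q=Q[Q[:,2]<.2];print("pad",np.median(Q,0))
cv2.imwrite("pics/f.png",np.hstack([cv2.resize(R[0][180:440,215:435],(420,496)),cv2.resize(R[1][180:310,320:480],(380,310)).copy() if 0 else cv2.resize(R[1][190:320,325:475],(380,496))]))
E
```

```text
time_s: 15.15
tool_pos: [0.4292, -0.5523, 0.3066]
tool_rot: [179.7, -0.5, -0.7]
force: [-0.0, 0.3, 1.0]
grip_width: 0.0005
scene plate [nan nan nan]
  return _methods._mean(a, axis=axis, dtype=dtype,
  ret = um.true_divide(
Traceback (most recent call last):
IndexError: index -1 is out of bounds for axis 0 with size 0
```

```bash
python3 -m creep '[[-4,1.5,0,0,0,0,0],[-4.5,1.5,0,0,0,0,0],[-4.5,1.5,0,0,0,0,0],[-4.5,1.5,0,0,0,0,0],[-4,1.5,0,0,0,0,0],[-3,1,0,0,0,0,0],[0,0,0,0,0,0,0],[0,0,0,0,0,0,0]]'
cat > chk.py <<'E'
from cell import optics; import cv2
from h import *
R=[]
md=lambda Q: np.median(Q,0).round(4) if len(Q) else None
for n in("scene","top"):
    c=optics.read_camera(n);P=cloud(c); R.append(c["frame"])
    bx=(300,280,420,440) if n=="scene" else (390,235,480,290)
    m=mask(c,(100,120,40),(125,255,255),bx);Q=P[m>0];t=Q[(Q[:,2]>.049)&(Q[:,2]<.062)&(Q[:,1]<-.3)];print(n,"plate",md(t))
    m=mask(c,(0,150,100),(8,255,255),bx)|mask(c,(172,150,100),(180,255,255),bx);Q=P[m>0];Q=Q[(Q[:,1]<-.19)&(Q[:,2]<.2)];print("cap",len(Q),md(Q),Q[:,2].max() if len(Q) else 0)
    m=mask(c,(0,150,100),(8,255,255),B[n]["win"]);Q=P[m>0];Q=Q[Q[:,2]<.2];print("pad",md(Q))
cv2.imwrite("pics/f.png",np.hstack([cv2.resize(R[0][180:440,215:435],(420,496)),cv2.resize(R[1][190:320,325:475],(380,496))]))
E
python3 chk.py
```

```text
time_s: 16.0
tool_pos: [0.1944, -0.6318, 0.308]
tool_rot: [179.4, -1.0, 0.9]
force: [1.0, 0.7, 0.5]
grip_width: 0.0001
scene plate [ 0.5094 -0.3771  0.0555]
cap 121 [ 0.5124 -0.2423  0.1029] 0.10703767444240414
pad [ 0.4772 -0.1378  0.1566]
top plate [ 0.5082 -0.3752  0.0553]
cap 55 [ 0.5142 -0.2395  0.1041] 0.10912033296512992
pad [ 0.4771 -0.1344  0.1565]
```

View pics/f.png

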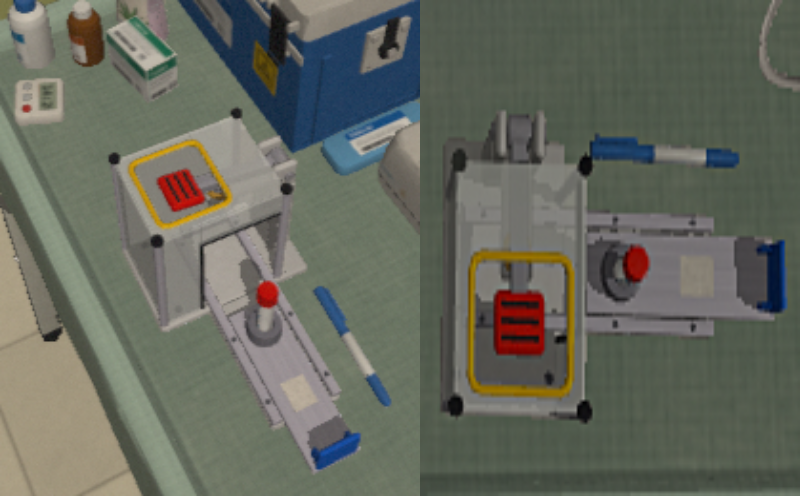

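The picture shows the cap seated lower on the tube, well outside the hood at (267,293). The shuttle is in its channel, the lever is back up and the bystanders have not moved. The cap top fell by 10 mm in both cameras.

```bash
python3 -c "
from cell import order
print(order.sign_off())"
```

```text
the job is handed in; nothing more can be done
None
```

The cap is seated and the job is handed in after about 16 s of the 58 s allowed. With shut fingers I pushed the shuttle to its stop and pressed the lever through the window. I then let it spring back and drew the shuttle out by the inner face of the finger plate, keeping the tips above its gussets.

- **Lever:** it stopped firmly after about 24 mm of travel, at up to 37 N vertically (39 N in all). Its pad is back at its rest height of 156.5 mm.
- **Cap:** both cameras show its top about 10 mm lower than at the start (114 → 104 mm and 113 → 103 mm), so it is fully home.
- **Shuttle and tube:** the tube stands upright in the channel about 104 mm out from the ram axis, roughly 45 mm clear of the hood. The two cameras differ by about 2–3 mm on its position along the channel.
- **Surroundings:** in the last picture the marker, timer, carton and bottles look unmoved. I judged that by eye and did not measure it. I saw no sign of contact with the hood, tube or cap.
- **Failed check:** one check partway through failed because the arm blocked the scene camera. I moved the arm clear and repeated it.

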